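Push the vial rack home into its locating corner

ROBOT

A 6-joint arm with a two-finger parallel gripper is mounted at the origin on the work surface. World frame = base frame: x ahead of the robot, y to its left, z up, the work surface at z = 0. Lengths are in mm, angles in rad, forces in N, time in s.
With the tool pointing down it reaches from about 375 to 750 mm from the base axis. Payload 9 kg.
Tool frame: the origin (TCP) lies on the mounting face of the last link; the fingertips stand 173 mm ahead of it and the grasp point (between the pads) lies 155 mm ahead of it (grip_depth is the distance from the TCP to the grasp point, in mm); z points along the fingers, y is the line along which they close (so a half turn about z gives the same grasp; the last joint's range is limited). The gripper opens to 85 mm and grips with 20 to 120 N. Pads are 22 mm wide; open, the fingers measure 114 mm over their backs; the gripper's body (76 mm by 85 mm) begins 54 mm behind the grasp point. The pads swing forward as they close: fully open they stand 13 mm farther back than shut.
Start: joints at [-1.554, 0.104, 0.097, 1.564, 0, 1.353], TCP at [139.596, -583.549, 404.731] pointing down, gripper open.
Joint ranges: [-2.99, 2.99], [-0.84, 1.86], [-1.1, 1.16], [-1.84, 2.11], [-1.51, 1.56], [-3.14, 3.14]. Speed limits (rad/s): [2.22, 2.22, 2.57, 3.14, 3.14, 3.14].

INTERFACE

Orientations are given as a unit quaternion [x, y, z, w].
In Python, from station import * gives the robot as it stands.
- The arm moves only by the shell command python3 -m inch 'ROWS' [OPENING] [FORCE]. ROWS is a JSON object of lists of equal length, an entry for each row: "slide": the shift along the tool's x, y, z in m, a list of three; "angular": the turn, a rotation vector about the tool's x, y, z in rad, a list of three. In form: {"slide": [[tx, ty, tz], ...], "angular": [[ax, ay, az], ...]}. A call has 1 to 12 rows; each row shifts and turns the commanded pose from where the row before left it, along the tool's axes as they then stand; what a row does not reach is not made up. A row lasts 1/12 s, in which the tool goes at most 41.7 mm and 7.16 degrees, less where a joint would pass 70% of its speed; a pose out of reach is approached as far as the arm can. A call with a gripper value outside its range is refused whole. OPENING is the gripper command: -1 is shut, 1 is fully open, values between are in proportion, set as the call begins (- or left out, the last holds). The fingers move at their own pace and stop on an object; FORCE is the grip in N (left out, the last holds). Time passes only in rows, so rows that do not move let the fingers close. It gives the time, the measured TCP pose, the force, the opening and the grip force at its end, in the units of the state.
- get_state(): the state, without advancing time (a new reading comes with each control period).
- grab_frame(name): name is "scene" or "side" or "wrist"; returns the picture (400x640x3 uint8, red, green, blue); there is no depth.
- camera_params(name): a dict with "fx", "fy", "cx", "cy" (pixels), "R" (3x3) and "t" (3): a world point X has camera coordinates R X + t. Camera axes: x right, y down, z forward; pixel columns grow to the right and rows downward; lengths in mm; the calibration is good to about 2 mm. A picture is of the moment at which its call begins: read the wrist's pose just before it. camera_params takes no time and is no camera call; for the wrist camera it gives the pose at the moment of the call.
- sign_off(): hands the job in; it is judged then, once.
Trained networks look in the newest picture that a camera, given by its name, has taken for a name from the list of things; names that differ only in an ending like _2 or _b are one class to them, and where a whole thing is asked for, a point or a joint stands for the part that bears it (a point fixed in the world has none). Each returns a list of dicts, best first, with "p" (0 to 1); they miss things now and then, are a little off and sometimes report something else, mostly with a low value. They report only what shows in the picture. A call takes as long as a camera call. They do not tell look-alikes from the thing itself.
- outline_of(query, camera): "pixels" (400x640 bool, what is visible of it) and "extent" ([left, top, width, height] in pixels, round what is visible of it).
- landmark_of(query, camera): "centre" ([row, column] in pixels: a listed point, or the origin of a listed thing).
The state is a dict: "time_s": time; "joints": joint angles; "qvel": joint speeds; "joint_torque": joint torques, N m; "position": TCP position; "tool_rot": TCP orientation; "wrist_force": force on the tool from outside, world axes, zero at the start; "moment": the same for the moment, N m; "gripper_width": finger opening in mm; "finger_force": force on a finger pad.
Only numpy, scipy, OpenCV 4.12 (cv2) and the standard library are available. Lean on these libraries where they do the work, as an engineer would, in place of code of your own. Each camera call takes 0.05 s, during which the arm holds its last target. There are 200 camera calls.

TASK

Push the grey vial rack along the bench with your fingers until it sits home in the metal locating corner: one long side flush against the long stop bar and its left end flush against the short stop bar. Only push the rack by its sides: do not lift or tip it, do not touch the vials in it, and leave the bottles, the beaker and the loose vial alone. Finish with the fingers clear of the rack.

Things in the scene. Friction and masses are not known exactly. Their poses are not given: they have to be found in the camera images.
- dock: Fixed L of two plain aluminium bars 12 mm thick, 25 mm high. Origin: inside corner of the L, at bench height. Long stop bar: 250 mm along the dock's own -y, its inner face is the plane x = 0, facing dock -x (roughly to the robot). Short stop bar: 110 mm along dock -x, its inner face is the plane y = 0, facing dock -y (robot's right). Turned up to 0.2 rad about the vertical.
- rack: Loose grey block, 90 mm (own x) by 120 mm (own y) by 42 mm high, plain upright faces; 0.4 to 0.9 kg, slides with friction of a few N. Origin: centre of underside, z up. Starts on the robot's side of the long bar, right of the short bar, turned up to 0.35 rad from the dock. Seated, its axes are parallel to the dock's and its origin is at x = -45, y = -60 mm in the dock's frame.
- vials: Ten glass vials with white caps, 15 mm wide, fixed in the rack's top in 3 rows of up to 4; their caps reach 70 mm above the bench and they keep 15 mm inside the rack's faces. Same origin and axes as the rack. Not to be touched.
- rack_far_left (a point): Lower corner of the rack at its own +x, +y (45, 60 mm from the rack's origin): the corner that goes into the corner of the dock.
- rack_far_right (a point): Lower corner of the rack at its own +x, -y: the other end of the long side that goes against the long stop bar.
- rack_near_left (a point): Lower corner of the rack at its own -x, +y: the other end of the short side that goes against the short stop bar.
- reagent_bottle: Clear glass bottle with a paper label and a screw cap, 64 mm wide, 140 mm high, origin at the centre of its base. A bystander.
- wash_bottle: White plastic wash bottle, 60 mm wide, with a thin bent spout up to 158 mm high that reaches out 48 mm along its own +y, origin at the centre of its base. A bystander.
- beaker: Small open glass beaker, 68 mm wide, 85 mm high, origin at the centre of its base. A bystander.
- spare_vial: A single loose capped glass vial, 30 mm wide, 57 mm high, standing upright beyond the long stop bar. Origin at the centre of its base. A bystander.
There are look-alikes about, which are no part of the job. What is shaped like the rack but brown or turquoise is not meant.

How it is judged (in metres and radians):
At the end, for the whole second after the job is handed in: The rack stands flat and still on the bench in the corner, with no gap over 4 mm between its long +x side and the long stop bar (at both ends) nor between its +y end and the short stop bar (at both ends), and the robot is clear of it (x of each of rack_far_left, rack_far_right in the frame of dock above -0.004 m and y of each of rack_far_left, rack_near_left in the frame of dock above -0.004 m and horizontal distance between rack_far_left and dock below 0.006 m and height (world z) of rack below 0.003 m and angle between rack's own z axis and vertical below 0.03 rad and linear speed of rack below 0.01 m/s); the robot touches nothing.
It fails at once if the rack is lifted or tipped (height (world z) of rack above 0.008 m or angle between rack's own z axis and vertical above 0.12 rad).
It fails at once if the vials are touched (contact force between any of the fingers, the arm and vials above 0.5 N).
It fails at once if a bottle, the beaker or the loose vial is shifted more than 15 mm or tipped (distance of any of reagent_bottle, wash_bottle, beaker, spare_vial from where it was at the start of the episode above 0.015 m or angle between any of reagent_bottle, wash_bottle, beaker, spare_vial's own z axis and vertical above 0.2 rad).
It also fails if it takes over 61 s, if anything falls off the work surface, if the arm or the gripper's body presses on something with over 40 N, if the wrist force passes 120 N, or if a joint passes its speed limit or range.

## Working session

There is one attempt and no reset: what is moved stays moved. The work goes in short steps, Python scripts to look and compute and a shell command to move; the robot and the scene stay as the last step left them, time stands still between calls to the robot, and variables do not carry over. Pictures are saved under pics/ and viewed, at most 10 in all, crops included, and the job is handed in when it is done.

```bash
mkdir -p pics; ls; python3 - <<'E'
from station import *
import cv2,numpy as np
print(get_state())
for n in("scene","side"):
    im=grab_frame(n); cv2.imwrite(f"pics/{n}0.png",im[:,:,::-1])
    c=camera_params(n); print(n,c, "campos",-np.array(c["R"]).T@np.array(c["t"]))
    for q in("dock","rack","rack_far_left","rack_far_right","rack_near_left","reagent_bottle","wash_bottle","beaker","spare_vial"):
        print(q,[(round(d["p"],2),np.round(d["centre"],1).tolist()) for d in landmark_of(q,n)[:3]])
E
```

```text
pics
{'time_s': 0.0, 'joints': array([-1.55371838e+00,  1.04686050e-01,  9.64357997e-02,  1.56388451e+00,
        2.67040318e-05,  1.35310416e+00]), 'qvel': array([-0.00058594,  0.00045269,  0.0012994 ,  0.00075431,  0.00012924,
        0.00067963]), 'joint_torque': array([-3.94076924e-03, -5.56932485e+01,  5.03651011e+01,  1.71667087e-02,
       -5.49005708e-04,  6.58949375e-06]), 'position': array([ 139.58700752, -583.42303212,  403.91150244]), 'tool_rot': array([ 9.93118060e-01,  1.17115628e-01,  8.02994896e-05, -6.64514888e-04]), 'wrist_force': array([ 0.36813777, -0.41992796, -0.05153315]), 'moment': array([ 0.01151621, -0.04639858, -0.02871987]), 'finger_force': 0.0, 'gripper_width': 85.28788093511808}
scene {'fx': 425.53311102057444, 'fy': 425.53311102057444, 'cx': 323.57263081368626, 'cy': 199.86736143400822, 'R': array([[ 0.73577701,  0.67714607,  0.01026603],
       [ 0.3873128 , -0.40831658, -0.82659928],
       [-0.55553666,  0.61216891, -0.56269729]]), 't': array([-409.80107061, -212.59930929, 1539.21484428])} campos [1238.95491703 -751.57211177  694.58462047]
dock [(0.7
[... 728 characters left out ...]
7812,  0.71346275, -0.65230154],
       [ 0.22737273, -0.61141825, -0.75793758]]), 't': array([516.45433429, 200.76169554, 963.20980064])} campos [317.61784852 622.44724954 863.99177177]
dock [(0.72, [245.6, 242.4])]
rack [(0.94, [150.5, 331.5]), (0.73, [213.8, 389.5]), (0.73, [265.3, 357.3])]
rack_far_left [(0.98, [222.3, 298.1]), (0.64, [294.2, 358.9])]
rack_far_right [(0.88, [185.3, 292.7]), (0.69, [255.8, 320.2]), (0.66, [208.4, 424.7])]
rack_near_left [(0.97, [271.6, 387.5]), (0.97, [165.4, 304.9]), (0.9, [213.6, 361.1])]
reagent_bottle [(0.72, [131.5, 387.6]), (0.57, [347.7, 314.9])]
wash_bottle [(0.7, [112.6, 354.7])]
beaker [(0.75, [129.1, 390.6])]
spare_vial [(0.81, [192.5, 236.9])]
```

View pics/scene0.png

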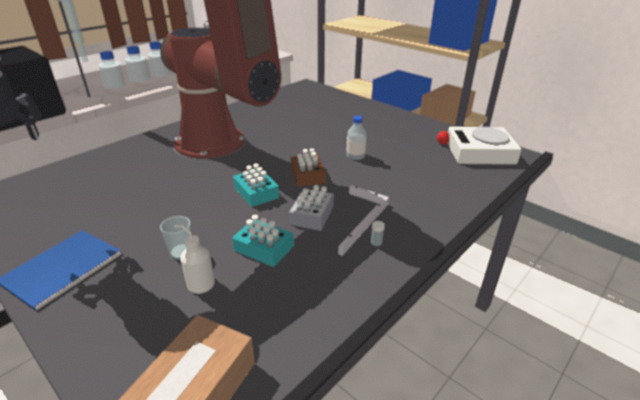

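View pics/side0.png

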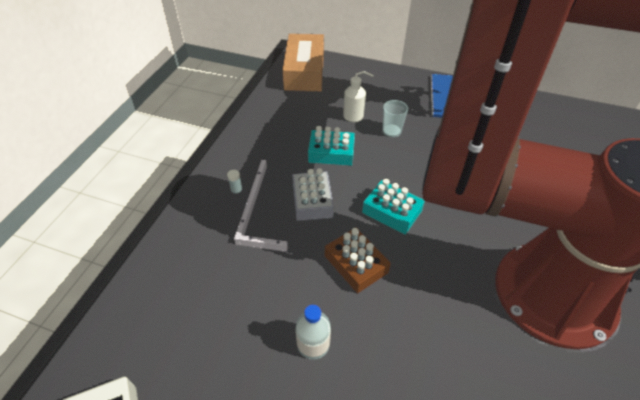

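The scene picture shows the grey rack near (312,207) and the dock corner near (386,197). In the side picture they are near (313,195) and (240,240). Next I'll look at magnified crops.

```bash
python3 - <<'E'
import cv2,numpy as np
def crop(f,x,y,w,h,s):
    im=cv2.imread(f)[y:y+h,x:x+w]; im=cv2.resize(im,None,fx=s,fy=s,interpolation=cv2.INTER_CUBIC)
    for k in range(0,w,10): cv2.putText(im,str(x+k),(k*s,9),0,.33,(0,255,255),1); cv2.line(im,(k*s,0),(k*s,h*s),(0,90,90),1)
    for k in range(0,h,10): cv2.putText(im,str(y+k),(0,k*s+4),0,.33,(0,255,255),1); cv2.line(im,(0,k*s),(w*s,k*s),(0,90,90),1)
    return im
cv2.imwrite("pics/c1.png",crop("pics/scene0.png",285,175,110,85,7))
cv2.imwrite("pics/c2.png",crop("pics/side0.png",230,155,110,98,6))
E
```

```text
(no output)
```

View pics/c1.png

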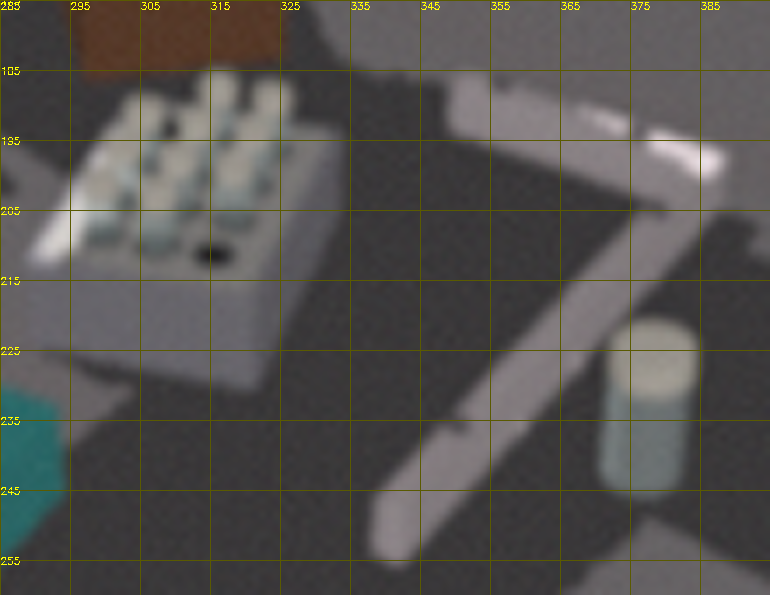

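View pics/c2.png

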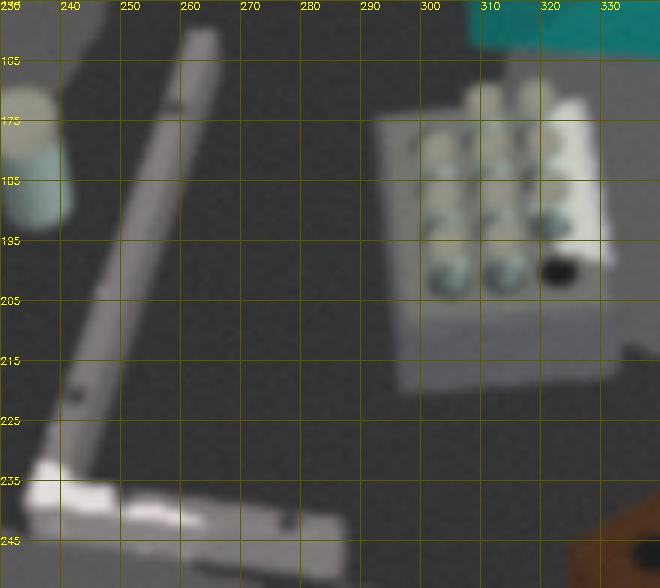

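The crops give usable corners for the rack and bars. Scene crop: rack far-right bottom is at (321.4,230.7) and the short bar's inner foot runs (348.9,193.6)–(376.4,204.3). Side crop: rack bottom corners are at (296.7,220.5) and (333.3,217.5), and the long bar's inner foot runs (266.3,167.5)–(245.3,234.2).

```bash
cat > h.py <<'E'
from station import *
import numpy as np, cv2
from scipy.optimize import least_squares
def bp(n,u,v,z=0.):
    c=camera_params(n);R=np.array(c["R"]);C=-R.T@np.array(c["t"])
    d=R.T@np.array([(u-c["cx"])/c["fx"],(v-c["cy"])/c["fy"],1]);return (C+d*(z-C[2])/d[2])[:2]
def rot(a): return np.array([[np.cos(a),-np.sin(a)],[np.sin(a),np.cos(a)]])
E
python3 - <<'E'
from h import *
obs=[("scene",321.4,230.7,0,45,-60),("scene",334,194,42,45,60),("side",333.3,217.5,0,-45,60),("side",332.5,205.8,42,-45,60),
("side",296.7,220.5,0,45,60),("side",295.3,209,42,45,60),("side",292.5,174.5,42,45,-60)]
W=np.array([bp(*o[:4]) for o in obs]);L=np.array([o[4:] for o in obs],float)
r=least_squares(lambda p:(L@rot(p[2]).T+p[:2]-W).ravel(),[500,-100,0],loss="soft_l1",f_scale=3)
print("rack",r.x,np.round(r.fun.reshape(-1,2),1).tolist())
a,b=bp("scene",348.9,193.6),bp("scene",376.4,204.3)
l=[bp("side",266.3,167.5),bp("side",255,203.3),bp("side",245.3,234.2)]
# corner = intersection
d1=b-a;d2=l[2]-l[0]
s=np.linalg.solve(np.c_[d1,-d2],l[0]-a);C=a+s[0]*d1
print("short dir",np.arctan2(*d1[::-1]),np.linalg.norm(C-a),"long th",np.arctan2(-d2[0],d2[1]),np.linalg.norm(C-l[0]),"corner",C,l)
print("others:",{k:np.round(bp("side",*p),0).tolist() for k,p in dict(spare=(236,190),brown=(357,280)).items()}, "reag scene",bp("scene",356,156))
for k,p in dict(wash=(198,288),beaker=(178,253),spare=(376,244),teal1l=(236,255),teal1r=(293,240),teal2=(240,200),tl1m=(266,262)).items(): print(k,np.round(bp("scene",*p)))
c=camera_params("wrist");s=get_state();R=np.array(c["R"]);print("wristcam",-R.T@np.array(c["t"])-s["position"],R)
E
```

```text
rack [ 5.78758274e+02 -7.19839057e+01  4.54852411e-01] [[-0.8, -0.6], [-3.3, 2.0], [1.9, -0.4], [-1.8, 0.7], [1.6, 0.1], [-0.8, 1.0], [3.6, -3.6]]
short dir 0.12269522124036854 104.57322654899981 long th 0.19409087868312894 237.50635044224973 corner [689.1616403   92.94894882] [array([ 734.97057401, -140.09784497]), array([710.27601134, -14.09700407]), array([691.39144405,  81.60512188])]
others: {'spare': [776.0, -39.0], 'brown': [406.0, 111.0]} reag scene [453.02388694 276.91297874]
wash [ 586. -443.]
beaker [ 452. -410.]
spare [783. -50.]
teal1l [ 560. -317.]
teal1r [ 620. -183.]
teal2 [ 378. -163.]
tl1m [ 632. -284.]
wristcam [ 78.82550699  18.96660156 -30.24609959] [[ 2.32627416e-01 -9.72565777e-01 -5.42197936e-04]
 [-9.23416207e-01 -2.21046275e-01  3.13753172e-01]
 [-3.05265448e-01 -7.24869153e-02 -9.49504425e-01]]
```

```bash
R='[0.0294,-0.01985,0]'; python3 -m inch '{"slide":[[0.0294,-0.0199,0],[0.0294,-0.0199,0],[0.0294,-0.0199,0],[0.0294,-0.0199,0],[0.0294,-0.0199,0],[0.0294,-0.0199,0],[0.0294,-0.0199,0],[0.0294,-0.0199,0],[0.0294,-0.0199,0],[0.0294,-0.0199,0]],"angular":[[0,0,0],[0,0,0],[0,0,0],[0,0,0],[0,0,0],[0,0,0],[0,0,0],[0,0,0],[0,0,0],[0,0,0]]}' 0.4
python3 -m inch '{"slide":[[0.0294,-0.0199,0],[0.0294,-0.0199,0],[0.0294,-0.0199,0],[0.0294,-0.0199,0],[0.0294,-0.0199,0],[0.0294,-0.0199,0],[0.0294,-0.0199,0],[0.0294,-0.0199,0],[0.0294,-0.0199,0],[0.0294,-0.0199,0],[0,0,0],[0,0,0]],"angular":[[0,0,0],[0,0,0],[0,0,0],[0,0,0],[0,0,0],[0,0,0],[0,0,0],[0,0,0],[0,0,0],[0,0,0],[0,0,0],[0,0,0]]}'
python3 - <<'E'
from h import *
print(get_state()["joints"],get_state()["tool_rot"])
c=camera_params("wrist"); im=grab_frame("wrist"); cv2.imwrite("pics/w1.png",im[:,:,::-1])
np.savez("w1.npz",**c)
for p in((365,213),(402,229),(422,210),(325,247),(355,288)): print(p,bp("side",*p))
E
```

```text
time_s: 1.83
position: [380.1, -320.1, 404.9]
tool_rot: [0.993, 0.117, 0.0, 0.0]
wrist_force: [0.7, -0.9, -0.4]
gripper_width: 59.9
finger_force: 0.0
time_s: 2.83
position: [619.6, -58.2, 403.9]
tool_rot: [0.993, 0.119, -0.001, -0.0]
wrist_force: [-0.5, -0.7, 0.3]
gripper_width: 59.5
finger_force: 0.0
[-3.03451640e-01  1.73938529e-01  1.71640109e-01  1.56956383e+00
 -1.58923445e-04  2.60054973e+00] [ 9.92951943e-01  1.18516448e-01 -5.18714561e-04 -1.45930454e-04]
(365, 213) [440.85962594 -77.36710791]
(402, 229) [344.00863917 -59.66880297]
(422, 210) [ 310.34803112 -134.400998  ]
(325, 247) [500.75274233  52.23014757]
(355, 288) [404.50365039 131.92271329]
```

View pics/w1.png

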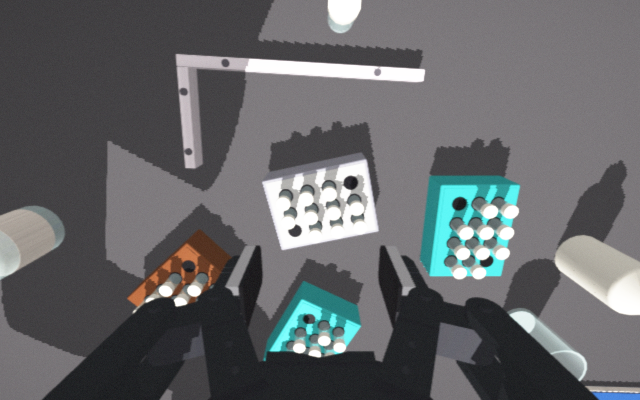

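The wrist picture shows it all from above. The dock's inner top corner is near (198,70) and the long bar's inner edge ends near (424,81). The rack's top corners are near (267,187), (366,161), (378,230) and (282,248).

```bash
python3 - <<'E'
from h import *
b=lambda u,v,z: bp("wrist",u,v,z)
W=np.array([b(267,187,42),b(366,161,42),b(378,230,42),b(282,248,42)]);L=np.array([[45,60],[45,-60],[-45,-60],[-45,60.]])
r=least_squares(lambda p:(L@rot(p[2]).T+p[:2]-W).ravel(),[580,-72,.4])
print("rack",r.x,np.round(r.fun,1))
C=b(198,70,25);E=b(424,81,25);S=b(201,165,25);d=C-E;e=C-S
print("dock",C,np.arctan2(-d[0],d[1]),np.linalg.norm(d),np.arctan2(e[1],e[0]),np.linalg.norm(e))
th=np.arctan2(-d[0],d[1]); print("rack in dock",rot(th).T@(r.x[:2]-C),r.x[2]-th)
print("teal1 near",[np.round(b(*p)) for p in((428,180,42),(423,262,0))],"teal2",[np.round(b(*p)) for p in((306,287,42),(360,312,42),(306,283,0))],"brown",b(203,232,0))
E
```

```text
rack [ 5.77071361e+02 -7.25038950e+01  4.57767381e-01] [ 4.2  6.1  2.2 -0.8 -1.8 -3.3 -4.6 -2. ]
dock [691.35245295  91.44413738] 0.19070967456443277 240.86143524042478 0.14481273815588822 103.07961871056584
rack in dock [-143.28646365 -139.31300973] 0.26705770641286836
teal1 near [array([ 637., -180.]), array([ 516., -231.])] teal2 [array([468., -77.]), array([ 447., -154.]), array([445., -80.])] brown [490.35211293  71.78424519]
```

```bash
python3 -m inch '{"slide":[[0,0,0],[-0.03,0.0039,0],[-0.03,0.0039,0],[-0.03,0.0039,0],[-0.031,0.0039,0],[0,0,0.03],[0,0,0.03],[0,0,0.03],[0,0,0.03],[0,0,0],[0,0,0],[0,0,0]],"angular":[[0,0,0.052],[0,0,0],[0,0,0],[0,0,0],[0,0,0],[0,0,0],[0,0,0],[0,0,0],[0,0,0],[0,0,0],[0,0,0],[0,0,0]]}'
python3 - <<'E'
from h import *
print(get_state())
im=grab_frame("wrist"); cv2.imwrite("pics/w2.png",im[:,:,::-1])
E
```

```text
time_s: 3.88
position: [502.8, -97.7, 286.8]
tool_rot: [0.996, 0.091, 0.001, 0.001]
wrist_force: [-0.1, -0.5, 0.9]
gripper_width: 60.1
finger_force: 0.0
{'time_s': 3.8833, 'joints': array([-4.47680125e-01, -1.55994003e-01, -3.72750856e-01,  1.35192502e+00,
       -1.71171861e-04,  2.51201385e+00]), 'qvel': array([ 6.90914642e-03, -4.64043986e-03,  2.60915763e-02, -4.08102655e-03,
        7.89201995e-05,  3.53344079e-03]), 'joint_torque': array([-1.16209695e-01, -4.03976727e+01,  4.75381315e+01,  3.32650391e-02,
       -6.91231631e-03, -5.49783348e-03]), 'position': array([502.83112034, -97.71491709, 286.75258018]), 'tool_rot': array([9.95866407e-01, 9.08238660e-02, 8.63635935e-04, 6.15783848e-04]), 'wrist_force': array([-0.08559642, -0.4744915 ,  0.90106578]), 'moment': array([-0.01155931,  0.00815943, -0.02448492]), 'finger_force': 0.0, 'gripper_width': 60.07015675176363}
```

View pics/w2.png

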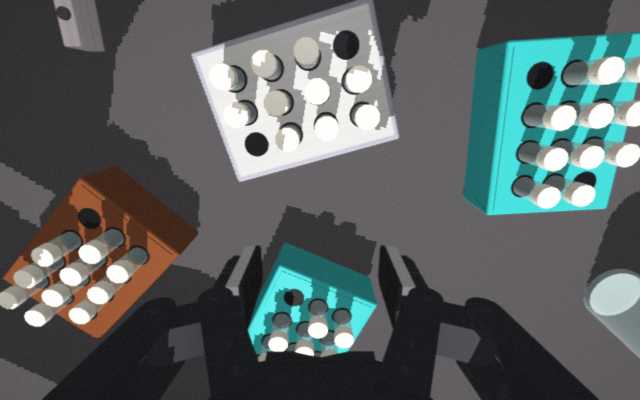

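From above: the grey rack's near edge runs (240,180)–(398,137), and the turquoise rack's nearest edge runs (285,243)–(375,300). The fingers will go down in the gap, so I'll check the clearances.

```bash
python3 - <<'E'
from h import *
p=get_state()["position"][:2];D=np.array([691,92]);
for k,u,v,z in(("nl",240,178,42),("nr",397,137,42),("tealcorner",285,243,42),("tealright",376,294,42),("brown",198,238,0),("dockshortend",101,50,0)):
    w=bp("wrist",u,v,z);print(k,w.round(),"tool-rel (dock axes)",(rot(.185).T@(w-p)).round(), "dock",(rot(.185).T@(w-D)).round())
E
```

```text
nl [516. -36.] tool-rel (dock axes) [24. 58.] dock [-195.  -94.]
nr [ 566. -141.] tool-rel (dock axes) [ 53. -54.] dock [-166. -206.]
tealcorner [470. -76.] tool-rel (dock axes) [-28.  27.] dock [-248. -125.]
tealright [ 438. -157.] tool-rel (dock axes) [-75. -46.] dock [-295. -198.]
brown [439.   5.] tool-rel (dock axes) [-44. 113.] dock [-264.  -39.]
dockshortend [585.  88.] tool-rel (dock axes) [115. 167.] dock [-105.   15.]
```

```bash
python3 -m inch '{"slide":[[0,0,0.024],[0,0,0.024],[0,0,0.024],[0,0,0.023],[0,0,0],[0,0,0],[0.004,0,0],[0.004,0,0],[0.004,0,0],[0.004,0,0],[0.004,0,0],[0.004,0,0]],"angular":[[0,0,0],[0,0,0],[0,0,0],[0,0,0],[0,0,0],[0,0,0],[0,0,0],[0,0,0],[0,0,0],[0,0,0],[0,0,0],[0,0,0]]}'
```

```text
time_s: 4.93
position: [526.1, -92.4, 190.1]
tool_rot: [0.996, 0.091, -0.001, -0.0]
wrist_force: [-7.7, 0.1, 5.5]
gripper_width: 59.7
finger_force: 3.7
```

```bash
python3 -m inch '{"slide":[[0.005,0,0],[0.005,0,0],[0.005,0,0],[0.005,0,0],[0.005,0,0],[0.005,0,0],[0.005,0,0],[0.005,0,0],[0.005,0,0],[0.005,0,0],[0.005,0,0],[0.005,0,0]],"angular":[[0,0,0],[0,0,0],[0,0,0],[0,0,0],[0,0,0],[0,0,0],[0,0,0],[0,0,0],[0,0,0],[0,0,0],[0,0,0],[0,0,0]]}'
python3 - <<'E'
from h import *
s=get_state();print(s["joints"],s["moment"])
im=grab_frame("scene"); wm=grab_frame("wrist")
cv2.imwrite("pics/m3.png",np.vstack([cv2.resize(im[150:270,220:440],(640,349)),wm[:240]])[:,:,::-1])
E
```

```text
time_s: 5.93
position: [585.2, -81.6, 189.8]
tool_rot: [0.996, 0.091, -0.001, 0.0]
wrist_force: [-7.3, -1.7, 4.2]
gripper_width: 59.9
finger_force: 3.5
[-3.59477954e-01  1.54524248e-01 -2.42687177e-01  1.17564604e+00
 -1.23523264e-03  2.59941348e+00] [-0.2095997   1.26305365  0.03550505]
```

View pics/m3.png

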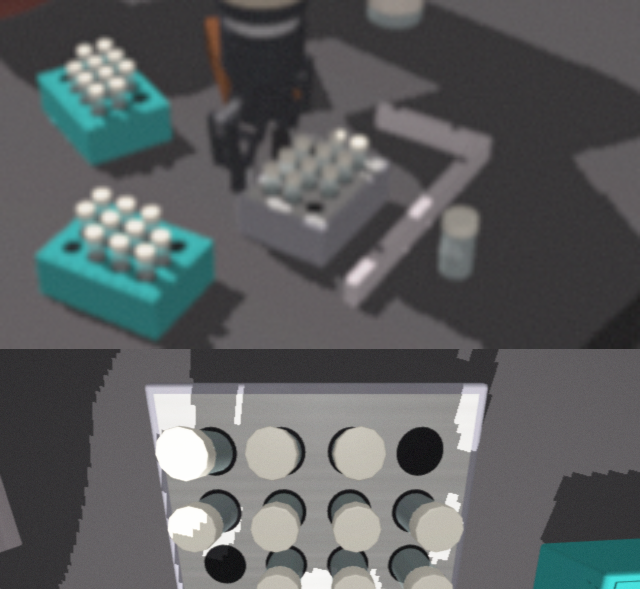

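The rack now lies square against both fingers, with its edges level in the wrist view, and the long bar is about 35 mm ahead. I'll push on and slow down near contact.

```bash
python3 -m inch '{"slide":[[0.004,0,0],[0.004,0,0],[0.004,0,0],[0.004,0,0],[0.004,0,0],[0.003,0,0],[0.002,0,0],[0.002,0,0],[0.001,0,0],[0.001,0,0],[0.001,0,0]],"angular":[[0,0,0],[0,0,0],[0,0,0],[0,0,0],[0,0,0],[0,0,0],[0,0,0],[0,0,0],[0,0,0],[0,0,0],[0,0,0]]}'
python3 -m inch '{"slide":[[0.001,0,0],[0.001,0,0],[0.001,0,0],[0.001,0,0]],"angular":[[0,0,0],[0,0,0],[0,0,0],[0,0,0]]}'
```

```text
time_s: 6.95
position: [614.3, -76.4, 189.8]
tool_rot: [0.996, 0.091, -0.001, 0.0]
wrist_force: [-7.8, -0.3, 4.6]
gripper_width: 59.6
finger_force: 3.9
time_s: 7.28
position: [618.2, -75.6, 189.8]
tool_rot: [0.996, 0.091, -0.001, 0.0]
wrist_force: [-7.8, -0.9, 4.7]
gripper_width: 59.8
finger_force: 3.9
```

```bash
python3 -m inch '{"slide":[[0.001,0,0],[0.001,0,0],[0.001,0,0]],"angular":[[0,0,0],[0,0,0],[0,0,0]]}' | grep -E "posi|wrist"
python3 -m inch '{"slide":[[0.001,0,0],[0.001,0,0]],"angular":[[0,0,0],[0,0,0]]}'| grep -E "posi|wrist"
```

```text
position: [621.2, -75.1, 189.8]
wrist_force: [-7.7, -1.7, 3.6]
position: [622.7, -74.8, 189.8]
wrist_force: [-16.8, -2.4, 10.4]
```

```bash
python3 -m inch '{"slide":[[0.001,0,0],[0.001,0,0]],"angular":[[0,0,0],[0,0,0]]}'| grep -E "posi|wrist"
```

```text
position: [623.4, -74.6, 189.8]
wrist_force: [-27.9, -5.9, 18.7]
```

Flush against the long bar: the force rose sharply from the sliding level of about 8 N to 28 N. Next I back off, rise and go round to the right end, turned 90°.

```bash
python3 -m inch '{"slide":[[-0.005,0,0],[-0.01,0,0],[0,0,0],[0,0,-0.03],[0,0,-0.03],[0,0,-0.03],[0,0,-0.03],[0,0.03,0],[0.02,0.03,0],[0.025,0.034,0],[0.022,0,0],[0,0,0]],"angular":[[0,0,0],[0,0,0],[0,0,0],[0,0,0],[0,0,0],[0,0,0],[0,0,0],[0,0,0],[0,0,0],[0,0,0],[0,0,0],[0,0,0]]}'
python3 -m inch '{"slide":[[0,0,0],[0,0,0],[0,0,0],[0,0,0],[0,0,0],[0,0,0],[0,0,0],[0,0,0],[0,0,0],[0,0,0],[0,0,0],[0,0,0]],"angular":[[0,0,-0.12],[0,0,-0.12],[0,0,-0.12],[0,0,-0.12],[0,0,-0.12],[0,0,-0.12],[0,0,-0.12],[0,0,-0.12],[0,0,-0.12],[0,0,-0.12],[0,0,-0.12],[0,0,-0.12]]}' 0.1
python3 -m inch '{"slide":[[0,0,0],[0,0,0],[0,0,0],[0,0,0]],"angular":[[0,0,-0.1],[0,0,-0.031],[0,0,0],[0,0,0]]}'
python3 - <<'E'
from h import *
s=get_state();p=s["position"][:2];q=s["tool_rot"];D=np.array([691,92.])
print("yaw",2*np.arctan2(q[1],q[0]),"dock tcp",rot(.185).T@(p-D))
c=camera_params("wrist");np.savez("w4.npz",**c)
im=grab_frame("wrist"); cv2.imwrite("pics/w4.png",im[:,:,::-1])
E
```

```text
time_s: 8.87
position: [696.1, -158.2, 308.0]
tool_rot: [0.996, 0.091, 0.0, -0.0]
wrist_force: [-0.2, 0.8, -0.7]
gripper_width: 59.7
finger_force: 0.0
time_s: 9.87
position: [693.5, -156.4, 310.0]
tool_rot: [0.686, 0.727, 0.0, 0.0]
wrist_force: [0.1, -0.5, 0.2]
gripper_width: 47.0
finger_force: 0.0
time_s: 10.2
position: [693.5, -156.6, 309.9]
tool_rot: [0.64, 0.768, 0.0, 0.0]
wrist_force: [-0.4, -0.8, -0.3]
gripper_width: 47.1
finger_force: 0.0
yaw 1.7526809239129606 dock tcp [ -43.29420149 -244.76484   ]
```

View pics/w4.png

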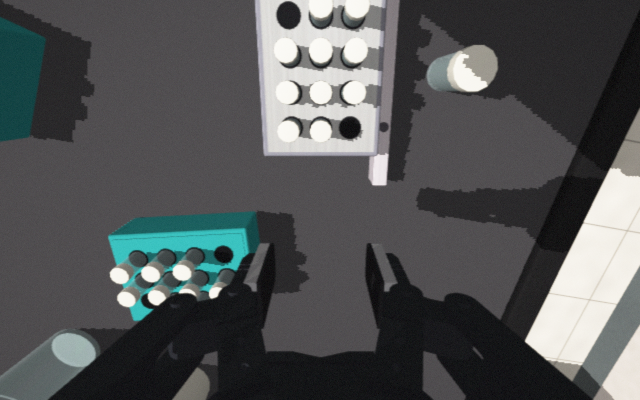

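The rack is flush with the long bar. Its right end edge runs (265,154)–(377,154), and the turquoise rack's corner at about (258,240) lies left of the left finger.

```bash
python3 - <<'E'
from h import *
p=get_state()["position"][:2]
for k,u,v,z in(("nr",266,154,42),("fr",377,154,42),("teal",258,214,0),("teal_t",255,236,42),("tealrear",243,290,42),("bar end inner",371,184,25)):
    w=bp("wrist",u,v,z);print(k,"rel dock axes",(rot(.183).T@(w-p)).round(1),"dock",(rot(.183).T@(w-[691,92])).round(1))
E
```

```text
nr rel dock axes [-41.7  36.7] dock [ -84.5 -208.2]
fr rel dock axes [45.3 36.6] dock [   2.5 -208.3]
teal rel dock axes [-60.4 -30.5] dock [-103.2 -275.4]
teal_t rel dock axes [-55.2 -34.1] dock [ -98. -279.]
tealrear rel dock axes [-69.8 -88.3] dock [-112.6 -333.2]
bar end inner rel dock axes [44.8  7.2] dock [   2.  -237.7]
```

```bash
python3 -m inch '{"slide":[[0,0,0.03],[0,0,0.03],[0,0,0.03],[0,0,0.03],[0,0,0],[0,0,0],[0.008,0,0],[0.007,0,0],[0.004,0,0],[0.004,0,0],[0.004,0,0],[0.004,0,0]],"angular":[[0,0,0],[0,0,0],[0,0,0],[0,0,0],[0,0,0],[0,0,0],[0,0,0],[0,0,0],[0,0,0],[0,0,0],[0,0,0],[0,0,0]]}' -0.2
```

```text
time_s: 11.25
position: [688.6, -127.1, 191.6]
tool_rot: [0.64, 0.769, -0.0, 0.002]
wrist_force: [1.2, -6.3, 3.1]
gripper_width: 33.7
finger_force: 3.3
```

```bash
python3 -m inch '{"slide":[[0.005,0,0],[0.005,0,0],[0.005,0,0],[0.005,0,0],[0.005,0,0],[0.005,0,0],[0.005,0,0],[0.005,0,0],[0.005,0,0],[0.005,0,0],[0.005,0,0],[0.005,0,0]],"angular":[[0,0,0],[0,0,0],[0,0,0],[0,0,0],[0,0,0],[0,0,0],[0,0,0],[0,0,0],[0,0,0],[0,0,0],[0,0,0],[0,0,0]]}'
```

```text
time_s: 12.25
position: [677.7, -68.3, 191.6]
tool_rot: [0.64, 0.768, -0.0, 0.002]
wrist_force: [1.5, -6.8, 3.1]
gripper_width: 34.0
finger_force: 3.4
```

```bash
python3 -m inch '{"slide":[[0.004,0,0],[0.004,0,0],[0.003,0,0],[0.002,0,0],[0.002,0,0],[0.001,0,0],[0.001,0,0],[0.001,0,0],[0.001,0,0]],"angular":[[0,0,0],[0,0,0],[0,0,0],[0,0,0],[0,0,0],[0,0,0],[0,0,0],[0,0,0],[0,0,0]]}'|grep -E "posi|wrist"
```

```text
position: [674.3, -49.8, 191.5]
wrist_force: [0.2, -6.8, 4.0]
```

```bash
python3 -m inch '{"slide":[[0.001,0,0],[0.001,0,0],[0.001,0,0]],"angular":[[0,0,0],[0,0,0],[0,0,0]]}'|grep -E "posi|wrist"
```

```text
position: [673.8, -46.8, 191.6]
wrist_force: [0.6, -6.3, 4.1]
```

```bash
python3 -m inch '{"slide":[[0.001,0,0],[0.001,0,0]],"angular":[[0,0,0],[0,0,0]]}'|grep -E "posi|wrist"
```

```text
position: [673.4, -44.9, 191.6]
wrist_force: [0.9, -7.4, 3.8]
```

```bash
python3 -m inch '{"slide":[[0.001,0,0],[0.001,0,0]],"angular":[[0,0,0],[0,0,0]]}'|grep -E "posi|wrist"
```

```text
position: [673.0, -42.9, 191.5]
wrist_force: [0.3, -6.2, 3.8]
```

```bash
python3 -m inch '{"slide":[[0.001,0,0],[0.001,0,0]],"angular":[[0,0,0],[0,0,0]]}'|grep -E "posi|wrist"
```

```text
position: [672.7, -40.9, 191.6]
wrist_force: [1.2, -6.2, 3.6]
```

```bash
python3 -m inch '{"slide":[[0.001,0,0],[0.001,0,0]],"angular":[[0,0,0],[0,0,0]]}'|grep -E "posi|wrist"
```

```text
position: [672.3, -38.9, 191.6]
wrist_force: [0.8, -7.0, 3.3]
```

```bash
python3 -m inch '{"slide":[[0.001,0,0],[0.001,0,0]],"angular":[[0,0,0],[0,0,0]]}'|grep -E "posi|wrist"
```

```text
position: [672.0, -37.0, 191.6]
wrist_force: [1.5, -6.8, 2.9]
```

```bash
python3 - <<'E'
from h import *
im=grab_frame("side");im2=grab_frame("scene")
cv2.imwrite("pics/s5.png",np.hstack([cv2.resize(im[150:260,220:320],(400,440),interpolation=cv2.INTER_CUBIC),cv2.resize(im2[170:280,310:410],(400,440),interpolation=cv2.INTER_CUBIC)])[:,:,::-1])
E
```

```text
(no output)
```

View pics/s5.png

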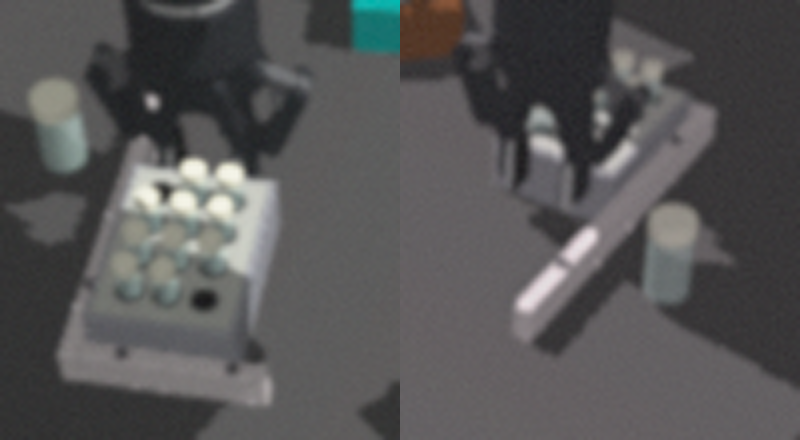

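The rack lies along the long bar with its left end almost on the short bar. I continue in small steps.

```bash
python3 -m inch '{"slide":[[0.001,0,0],[0.001,0,0]],"angular":[[0,0,0],[0,0,0]]}'|grep -E "posi|wrist"
```

```text
position: [671.6, -35.0, 191.6]
wrist_force: [1.3, -7.0, 3.3]
```

```bash
python3 -m inch '{"slide":[[0.001,0,0],[0.001,0,0]],"angular":[[0,0,0],[0,0,0]]}'|grep -E "posi|wrist"
```

```text
position: [671.2, -33.0, 191.6]
wrist_force: [1.2, -6.2, 3.9]
```

```bash
python3 -m inch '{"slide":[[0.001,0,0],[0.001,0,0]],"angular":[[0,0,0],[0,0,0]]}'|grep -E "posi|wrist"
```

```text
position: [671.1, -32.3, 191.6]
wrist_force: [2.4, -18.7, 0.9]
```

Seated against the short bar (19 N). Now a second, centred push on the long side, to close any gap that opened while sliding.

```bash
python3 -m inch '{"slide":[[0.001,0,0],[0,0,0],[-0.005,0,0],[-0.01,0,0],[0,0,0],[0,0,-0.03],[0,0,-0.03],[0,0,-0.03],[0,0,-0.03],[0.026,-0.027,0],[0.026,-0.027,0],[0.025,-0.026,0]],"angular":[[0,0,0],[0,0,0],[0,0,0],[0,0,0],[0,0,0],[0,0,0],[0,0,0],[0,0,0],[0,0,0],[0,0,0],[0,0,0],[0,0,0]]}'|grep -E "posi|wrist"
python3 -m inch '{"slide":[[0,0,0],[0,0,0],[0,0,0],[0,0,0],[0,0,0],[0,0,0],[0,0,0],[0,0,0],[0,0,0],[0,0,0],[0,0,0],[0,0,0]],"angular":[[0,0,0.12],[0,0,0.12],[0,0,0.12],[0,0,0.12],[0,0,0.12],[0,0,0.12],[0,0,0.12],[0,0,0.12],[0,0,0.12],[0,0,0.12],[0,0,0.12],[0,0,0.12]]}' 0.18 |grep -E "posi|wrist"
python3 -m inch '{"slide":[[0,0,0],[0,0,0],[0,0,0],[0,0,0]],"angular":[[0,0,0.1],[0,0,0.031],[0,0,0],[0,0,0]]}'
python3 - <<'E'
from h import *
s=get_state();p=s["position"][:2];q=s["tool_rot"]
print("yaw",2*np.arctan2(q[1],q[0]),"dock tcp",rot(.185).T@(p-[691,92]),s["joints"])
im=grab_frame("wrist"); cv2.imwrite("pics/w6.png",im[:,:,::-1])
E
```

```text
position: [579.0, 18.0, 310.1]
wrist_force: [-0.2, 1.4, 0.4]
position: [579.8, 17.6, 309.7]
wrist_force: [0.2, -0.1, -0.2]
time_s: 17.02
position: [579.8, 17.5, 309.7]
tool_rot: [0.996, 0.092, -0.0, -0.0]
wrist_force: [-0.8, -0.2, 0.6]
gripper_width: 50.4
finger_force: 0.0
yaw 0.18449130044547452 dock tcp [-123.02181067  -52.73081456] [-1.95123609e-01  4.68088119e-02 -1.34903814e-01  1.38923250e+00
  1.41623354e-04  2.76197773e+00]
```

View pics/w6.png

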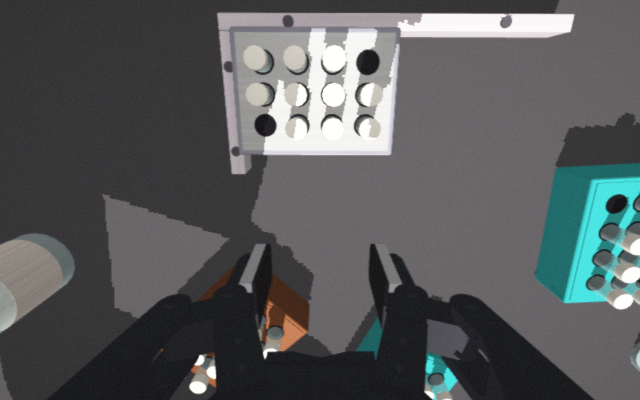

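The rack looks seated in the corner, with its long edge (232,28)–(400,31) against the bar and its left end along the short bar. I'll do one confirming push on the long side.

```bash
python3 -m inch '{"slide":[[0,0,0.03],[0,0,0.03],[0,0,0.03],[0,0,0.03],[0,0,0],[0,0,0],[0.006,0,0],[0.006,0,0],[0.003,0,0],[0.003,0,0],[0.002,0,0],[0.001,0,0]],"angular":[[0,0,0],[0,0,0],[0,0,0],[0,0,0],[0,0,0],[0,0,0],[0,0,0],[0,0,0],[0,0,0],[0,0,0],[0,0,0],[0,0,0]]}'
```

```text
time_s: 18.07
position: [601.0, 21.2, 190.1]
tool_rot: [0.996, 0.091, 0.0, 0.0]
wrist_force: [0.4, 0.6, -0.2]
gripper_width: 50.4
finger_force: 0.0
```

```bash
python3 -m inch '{"slide":[[0.001,0,0],[0.001,0,0]],"angular":[[0,0,0],[0,0,0]]}'|grep -E "posi|wrist"
```

```text
position: [602.5, 21.5, 189.6]
wrist_force: [0.4, 0.7, 0.3]
```

```bash
python3 -m inch '{"slide":[[0.001,0,0],[0.001,0,0]],"angular":[[0,0,0],[0,0,0]]}'|grep -E "posi|wrist"
```

```text
position: [604.4, 21.9, 189.6]
wrist_force: [-5.9, -1.5, 2.9]
```

```bash
python3 -m inch '{"slide":[[0.001,0,0],[0.001,0,0]],"angular":[[0,0,0],[0,0,0]]}'|grep -E "posi|wrist"
```

```text
position: [605.1, 22.0, 189.6]
wrist_force: [-17.5, -4.7, 11.9]
```

```bash
python3 -m inch '{"slide":[[0.001,0,0],[0.001,0,0]],"angular":[[0,0,0],[0,0,0]]}'|grep -E "posi|wrist"
```

```text
position: [605.8, 22.2, 189.6]
wrist_force: [-28.1, -6.3, 20.8]
```

```bash
python3 -m inch '{"slide":[[-0.006,0,0],[-0.011,0,0],[-0.011,0,0],[0,0,0],[0,0,-0.03],[0,0,-0.03],[0,0,-0.03],[0,0,-0.03],[0,0,0],[0,0,0],[0,0,0],[0,0,0]],"angular":[[0,0,0],[0,0,0],[0,0,0],[0,0,0],[0,0,0],[0,0,0],[0,0,0],[0,0,0],[0,0,0],[0,0,0],[0,0,0],[0,0,0]]}'
python3 - <<'E'
from h import *
a=cv2.imread("pics/w6.png",0).astype(np.float32);b=cv2.cvtColor(grab_frame("wrist"),cv2.COLOR_RGB2GRAY).astype(np.float32)
print(get_state()["position"])
for n,(y0,y1,x0,x1) in dict(rackL=(50,150,252,310),rackR=(50,150,325,388),bar=(5,60,405,600)).items():
    w=cv2.createHanningWindow((x1-x0,y1-y0),cv2.CV_32F); print(n,cv2.phaseCorrelate(a[y0:y1,x0:x1],b[y0:y1,x0:x1],w))
E
```

```text
time_s: 19.73
position: [580.6, 17.6, 308.2]
tool_rot: [0.996, 0.091, -0.001, -0.0]
wrist_force: [-0.2, -0.4, 0.2]
gripper_width: 50.5
finger_force: 0.0
[580.53074174  17.61625373 308.05413462]
rackL ((-0.30842286056504165, 0.6317841118442615), 1.0026314427057903)
rackR ((0.17043206446226833, 0.328512524440967), 0.9981532615423202)
bar ((1.167577599699129, -0.3303257887330382), 0.9518694208463033)
```

```bash
python3 -c "
from station import *
print(sign_off())"
```

```text
the job is handed in; nothing more can be done
None
```

I pushed the grey rack home against both stop bars, confirming contact by force at each, cleared the fingers and handed the job in at about 20 s of the 61 s allowed; the hand-in returned no verdict.

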